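# Fill the empty bays of a sloped box rack

### The arm

A 6-joint arm with a two-finger parallel gripper is mounted at the origin on the work surface. World frame = base frame: x ahead of the robot, y to its left, z up, the work surface at z = 0. Lengths are in mm, angles in rad, forces in N, time in s.
With the tool pointing down it reaches from about 275 to 850 mm from the base axis. Payload 19 kg.
Tool frame: the origin (TCP) lies midway between the tips of the shut fingers; the grasp point (between the pads) lies hold_point_z behind it (hold_point_z is the distance from the TCP to the grasp point, in mm); z points along the fingers, y is the direction in which the jaws open and shut (so a half turn about z gives the same grasp; the last joint's range is limited). The gripper opens to 85 mm and grips with 20 to 120 N. Pads are 22 mm wide; open, the fingers measure 114 mm over their backs; the gripper's body (76 mm by 85 mm) begins 54 mm behind the grasp point. The pads swing forward as they close: fully open they stand 13 mm farther back than shut.
Start: joints at [-1.482, 0.15, 1.437, -0, 1.554, -0.134], TCP at [127.029, -560.762, 231.267] pointing down, gripper open.
Joint ranges: [-2.8, 2.8], [-0.68, 2.1], [0.12, 2.68], [-1.39, 4.53], [0.16, 2.79], [-2.81, 2.81]. Speed limits (rad/s): [1.89, 1.89, 2.22, 3.01, 3.01, 3.01].

### API

Orientations are given as a unit quaternion [x, y, z, w].
In Python, from rig import movep, movel, goto_joints, set_gripper, wait, ik, get_state, grab_frame, calibration, PlanningError, job_done, hold_point_z gives the robot as it stands. Calls block until the motion is done:
- movep(position, orientation): joint-space move of the TCP to a pose.
- movel(position, v=150, rot=None): straight line of the TCP; rot=None keeps the orientation; v is the mean speed in mm/s.
- goto_joints(angles): joint-space move.
- set_gripper(opening, effort=None): finger opening in mm; effort is the grip in N (None keeps the last); returns when the fingers have stopped.
- wait(seconds).
- ik(position, orientation): joint angles nearest the present ones, or None.
- get_state(): the state.
- grab_frame(name): name is "side" or "top"; returns the picture (420x560x3 uint8, red, green, blue); there is no depth.
- calibration(name): a dict with "mtx" (3x3 intrinsics, pixels), "R" (3x3) and "t" (3): a world point X has camera coordinates R X + t. Camera axes: x right, y down, z forward; pixel columns grow to the right and rows downward; lengths in mm; the calibration is good to about 2 mm. A picture is of the moment at which its call begins. calibration takes no time and is no camera call.
A pose or a line that the arm cannot do raises PlanningError and nothing moves.
- job_done(): hands the job in, once; it reports no verdict.
The state is a dict: "t": time; "q": joint angles; "qd": joint speeds; "tau": joint torques, N m; "tool_pos": TCP position; "ee_rot": TCP orientation; "contact_force": force on the tool from outside, world axes, zero at the start; "wrist_torque": the same for the moment, N m; "grip_width": finger opening in mm.
Only numpy, scipy, OpenCV 4.12 (cv2) and the standard library are available. Lean on these libraries where they do the work, as an engineer would, in place of code of your own. Each camera call takes 0.05 s, during which the arm holds its last target.

### The job

Two spare white storage boxes stand on the level shelf of the loading rack. Slide them along the shelf and over its edge, without lifting them or tipping them over, so that each empty sloped bay gets one box, lying flat on its rails and fully down against the stop. Leave the boxes already in the rack, the jar and the pot on the shelf, the beaker and the bottle where they are.

Things in the scene. Friction and masses are not known exactly. Their poses are not given: they have to be found in the camera images.
- rack: fixed loading rack. Grey level shelf without rim, top 110 mm above the bench, from x = -110 mm to x = 0 (the crest) and y = -315 to +315 mm in its frame; beyond the crest four sloped bays side by side at y = -144, -48, 48, 144 mm, two of them holding a box. Origin: at bench level below the crest; x from the shelf (robot's side) to the bays, y along the shelf
- bay_1: one of four equal bays. Two rails slope down 20 degrees towards the bay's +x from the crest to a 22 mm high stop, 84 mm down the slope. Side guides, 18 mm high, leave 88 mm between them, 92 mm at the mouth. Origin: at bench level right below the middle of the bay's crest (crest at z = 110 mm); x level, down the slope's way; y along the crest
- bay_2: one of four equal bays (bay_1 tells the build, any may be the empty ones); origin and axes as bay_1. A box at home in a bay has the centre of its underside at x = 43, y = 0 (+-6), z = 94 mm in the bay's frame, tilted 20 degrees, and the lower edge of its uphill side at x = 7.5, z = 107 mm
- bay_3: one of four equal bays (bay_1 tells the build, any may be the empty ones); origin and axes as bay_1. A box pushed over the crest tips onto the rails once its middle has passed the crest; it may then stick on the slope, so it must be pushed on down to the stop
- bay_4: one of four equal bays (bay_1 tells the build, any may be the empty ones); origin and axes as bay_1. Which bay stands where along the rack varies; a bay is empty when no box lies in it
- spare_1: spare box standing on the rack's level shelf, askew: closed white box, 76 x 76 x 51 mm, about 0.25 kg, gridded top, alike from all four sides. Origin: centre of its underside; z through its top. Too wide for an ordinary grasp; pushed low on a side with 1 to 4 N it slides
- spare_2: spare box standing on the rack's level shelf, askew: closed white box, 76 x 76 x 51 mm, about 0.25 kg, gridded top, alike from all four sides. Origin: centre of its underside; z through its top. Too wide for an ordinary grasp; pushed low on a side with 1 to 4 N it slides
- stored_1: box already home in a bay: closed white box, 76 x 76 x 51 mm, about 0.25 kg, gridded top, alike from all four sides. Origin: centre of its underside; z through its top. Too wide for an ordinary grasp; pushed low on a side with 1 to 4 N it slides
- stored_2: box already home in a bay: closed white box, 76 x 76 x 51 mm, about 0.25 kg, gridded top, alike from all four sides. Origin: centre of its underside; z through its top. Too wide for an ordinary grasp; pushed low on a side with 1 to 4 N it slides
- vial_jar: small amber jar, 38 mm across, 50 mm high, standing near the -y end of the rack's shelf; bystander. Origin: centre of its underside
- pot: small white pot, 40 mm across, 45 mm high, standing near the +y end of the rack's shelf; bystander. Origin: centre of its underside
- beaker: open glass beaker, 72 mm across, 90 mm high, on the bench; bystander. Origin: centre of its underside
- reagent: reagent bottle, 66 mm across, 150 mm high, on the bench; bystander. Origin: centre of its underside
Things that resemble listed ones, but are neither listed nor needed, are in the scene too. Leave any green look-alike of the stored_1 alone. Leave any red look-alike of the spare_1 alone.

How it is judged:
By the outcome, as a careful person would: the job done as asked, in the order asked, and still so for the second after the job is handed in, with the robot touching nothing.
It also fails if it takes over 70 s, if anything falls off the work surface, if the arm or the gripper's body presses on something with over 40 N, if the wrist force passes 120 N, or if a joint passes its speed limit or range.

## Working session

There is one attempt and no reset: what is moved stays moved. The work goes in short steps, each a Python script; the robot and the scene stay as the last script left them, time stands still between calls to the robot, and variables do not carry over. Pictures are saved under pics/ and viewed, and the job is handed in when it is done.

```bash
ls; mkdir -p pics; python3 - <<'E'
from rig import *
import cv2
for n in("top","side"):
    f=grab_frame(n); cv2.imwrite(f"pics/{n}0.png",cv2.cvtColor(f,cv2.COLOR_RGB2BGR)); c=calibration(n); print(n,c)
print(get_state(),hold_point_z)
E
```

```text
pics
top {'mtx': array([[507.14609708,   0.        , 269.78063908],
       [  0.        , 507.14609708, 214.18478966],
       [  0.        ,   0.        ,   1.        ]]), 'R': array([[ 0.02504217, -0.99967765, -0.00418132],
       [-0.98204676, -0.02381782, -0.18712794],
       [ 0.18696803,  0.00879234, -0.98232665]]), 't': array([ -17.94046062,  465.40733895, 1278.75228   ])}
side {'mtx': array([[517.52776503,   0.        , 282.69925281],
       [  0.        , 517.52776503, 211.61640605],
       [  0.        ,   0.        ,   1.        ]]), 'R': array([[-0.96344562, -0.26788594,  0.00310815],
       [-0.16643813,  0.58941916, -0.79049567],
       [ 0.20993068, -0.76211691, -0.61245974]]), 't': array([ 450.56218103,  156.46430368, 1210.43065789])}
{'t': 0.1, 'q': array([-1.48202628e+00,  1.50919148e-01,  1.43788602e+00,  3.47981587e-05,
        1.55377318e+00, -1.34024962e-01]), 'qd': array([-0.0016618 ,  0.00076737, -0.00139574, -0.00025302,  0.00146385,
       -0.00068894]), 'tau': array([ 4.94413936e-03, -7.14376044e+01, -5.71791637e+01, -7.16950740e-05,
        7.33420806e-03, -2.48750064e-05]), 'tool_pos': array([ 127.01114432, -560.60749897,  230.78571596]), 'ee_rot': array([ 9.93801625e-01,  1.11166935e-01,  2.85429447e-05, -4.92330090e-04]), 'contact_force': array([ 0.22588395, -0.04986097,  0.17875563]), 'wrist_torque': array([0.0053905 , 0.01085059, 0.01058861]), 'grip_width': 85.36378777436919} 18.700000000000003
```

View pics/top0.png

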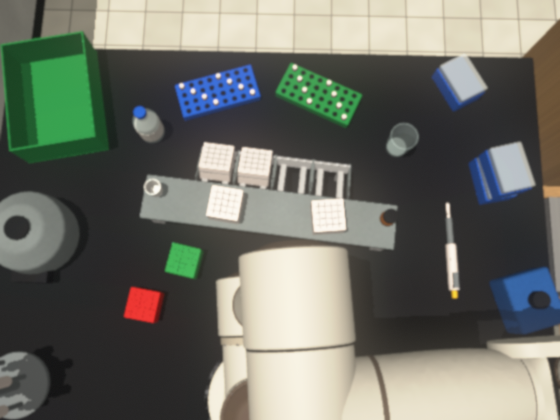

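View pics/side0.png

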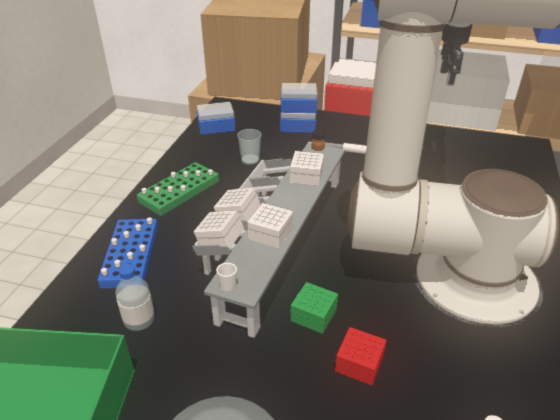

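The top view has up = +x and left = +y. White gridded boxes are at (216,162) and (255,167) in the bays (stored), and at (225,203) and (328,215) on the level shelf (the spares). The red (144,305) and green (183,261) ones are look-alikes on the bench. The empty bays are at about (293,177) and (332,181). Next I enlarge the crop and measure.

```bash
cat > h.py <<'E'
import numpy as np, cv2
from rig import *
def ray(n,uv,z):
    c=calibration(n);R,t,K=c["R"],c["t"],c["mtx"]
    C=-R.T@t; d=R.T@np.linalg.inv(K)@np.array([uv[0],uv[1],1.]); return C+d*(z-C[2])/d[2]
def proj(n,X):
    c=calibration(n); p=c["mtx"]@(c["R"]@np.array(X,float)+c["t"]); return p[:2]/p[2]
def save(n,f,box=None,s=1):
    im=cv2.cvtColor(f,cv2.COLOR_RGB2BGR)
    if box: im=im[box[1]:box[3],box[0]:box[2]]
    im=cv2.resize(im,None,fx=s,fy=s,interpolation=cv2.INTER_CUBIC); cv2.imwrite(n,im)
E
python3 - <<'E'
from h import *
f=cv2.cvtColor(cv2.imread('pics/top0.png'),cv2.COLOR_BGR2RGB)
save('pics/top0c.png',f,(130,130,410,260),2.8)
hsv=cv2.cvtColor(f,cv2.COLOR_RGB2HSV)
for p in [(270,205),(180,200),(225,203),(328,215),(216,155),(370,225)]: print(p,f[p[1],p[0]],hsv[p[1],p[0]])
g=f.astype(int).min(2)
w=((g>150)).astype(np.uint8); w[:130]=0;w[245:]=0;w[:,:135]=0;w[:,410:]=0
for c in cv2.findContours(w,cv2.RETR_EXTERNAL,cv2.CHAIN_APPROX_NONE)[0]:
    if cv2.contourArea(c)>100: print('white',cv2.contourArea(c),cv2.boundingRect(c),cv2.minAreaRect(c))
E
```

```text
(270, 205) [167 171 162] [ 43  13 171]
(180, 200) [156 160 152] [ 45  13 160]
(225, 203) [252 248 240] [ 20  12 252]
(328, 215) [252 248 241] [ 19  11 252]
(216, 155) [246 238 226] [ 18  21 246]
(370, 225) [157 161 153] [ 45  13 161]
white 13342.0 (142, 142, 252, 103) ((270.9079895019531, 191.20538330078125), (253.2892303466797, 81.65613555908203), 7.431407928466797)
```

View pics/top0c.png

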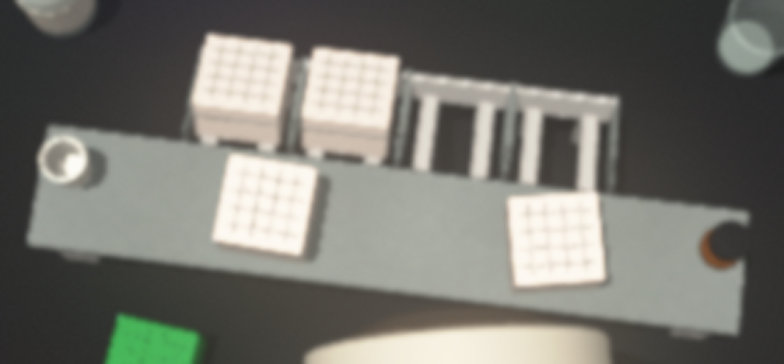

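The crop confirms it: spare tops at crop (266,205) and (556,240) stand on the level shelf. The two empty bays are at crop x≈455 and 565, and stored boxes fill the two bays to the left.

```bash
cat >> h.py <<'E'
def tops(f,roi=(140,135,400,250)):
    a=f.astype(int); m=((a.min(2)>195)&(a[...,0]>a[...,2]+4)).astype(np.uint8)
    z=np.zeros_like(m); z[roi[1]:roi[3],roi[0]:roi[2]]=1; m=m*z
    m=cv2.morphologyEx(m,cv2.MORPH_CLOSE,np.ones((5,5)))
    return m
def quad(uvs,n,z): return np.array([ray(n,p,z)[:2] for p in uvs])
E
python3 - <<'E'
from h import *
f=cv2.cvtColor(cv2.imread('pics/top0.png'),cv2.COLOR_BGR2RGB)
m=tops(f)
for c in cv2.findContours(m,cv2.RETR_EXTERNAL,cv2.CHAIN_APPROX_NONE)[0]:
    if cv2.contourArea(c)>300:
        P=np.array([ray('top',p[0],161)[:2] for p in c],np.float32)
        r=cv2.minAreaRect(P); print(cv2.boundingRect(c),np.round(r[0],1),np.round(r[1],1),r[2])
a=f.astype(int); g=((a[...,1]>a[...,0]+1)&(a[...,1]<200)&(a[...,1]>110)&(a[...,0]>a[...,1]-10)).astype(np.uint8)
g[:, :135]=0;g[:,405:]=0;g[:165]=0;g[255:]=0
g=cv2.morphologyEx(g,cv2.MORPH_OPEN,np.ones((5,5)))
cs=cv2.findContours(g,cv2.RETR_EXTERNAL,cv2.CHAIN_APPROX_NONE)[0]; c=max(cs,key=cv2.contourArea)
print(cv2.minAreaRect(c))
P=np.array([ray('top',p[0],110)[:2] for p in c],np.float32); r=cv2.minAreaRect(P); print('shelf',r)
Q=quad([(130+x/2.8-.3,130+y/2.8-.3) for x,y in [(47,125),(749,212),(738,334),(28,244)]],'top',110)
print(Q.round(1),[np.linalg.norm(Q[i]-Q[i-1]).round(1) for i in range(4)])
v=f.copy(); v[g>0]=(255,0,0); v[m>0]=(0,0,255); save('pics/m0.png',v,(130,130,410,260),2.8)
E
```

```text
(206, 182, 37, 39) [475.2 101.3] [75.9 87.3] 81.48400115966797
(312, 172, 34, 60) [ 477.9 -143.6] [141.6  76. ] 4.106139659881592
(238, 148, 33, 28) [572.9  33.4] [74.2 62. ] 84.01432037353516
(199, 143, 34, 28) [582.9 127. ] [74.2 62.9] 82.98184967041016
((276.2025146484375, 212.4393310546875), (72.8021011352539, 42.80483627319336), 6.952957630157471)
shelf ((458.32550048828125, -22.86529541015625), (179.1354522705078, 108.02690887451172), 84.23771667480469)
[[ 547.6  305.6]
 [ 482.9 -322.5]
 [ 374.  -310.6]
 [ 438.6  314.7]] [np.float64(109.4), np.float64(631.4), np.float64(109.6), np.float64(628.6)]
```

View pics/m0.png

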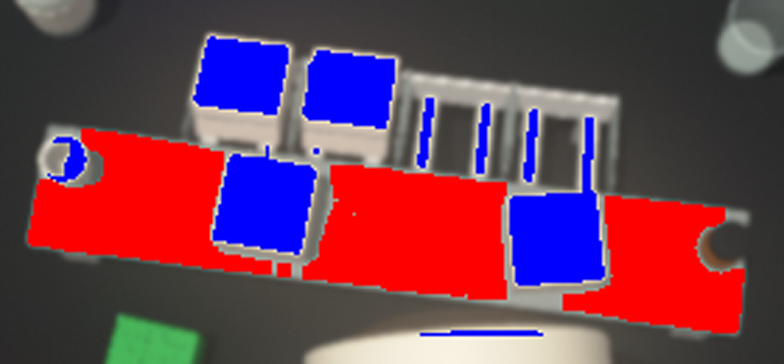

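```bash
cat >> h.py <<'E'
TH=np.radians(-5.85); O=np.array([515.5,-8.8])
ex=np.array([np.cos(TH),np.sin(TH)]); ey=np.array([-ex[1],ex[0]])
def r2w(x,y): return O+x*ex+y*ey
def w2r(p): d=np.asarray(p)[:2]-O; return np.array([d@ex,d@ey])
def boxes(f,k=11):
    m=cv2.morphologyEx(tops(f),cv2.MORPH_OPEN,np.ones((k,k))); out=[]
    for c in cv2.findContours(m,cv2.RETR_EXTERNAL,cv2.CHAIN_APPROX_NONE)[0]:
        if cv2.contourArea(c)>300:
            P=np.array([w2r(ray('top',p[0],161)) for p in c],np.float32)
            r=cv2.minAreaRect(P); a=(r[2]+45)%90-45
            out.append((cv2.boundingRect(c),np.round(r[0],1),np.round(r[1],1),round(a,1)))
    return out
E
python3 - <<'E'
from h import *
f=cv2.cvtColor(cv2.imread('pics/top0.png'),cv2.COLOR_BGR2RGB)
for b in boxes(f): print(b)
# predicted bays/crest
v=cv2.resize(f,None,fx=3,fy=3,interpolation=cv2.INTER_CUBIC)
def L(a,b,col):
    pa,pb=[tuple(int(q) for q in proj('top',(*r2w(x,y),z))*3+1) for x,y,z in (a,b)]; cv2.line(v,pa,pb,col,1)
for y in(-144,-48,48,144): L((0,y,110),(84*np.cos(.349),y,110-84*np.sin(.349)),(255,0,0))
for a,b in [((0,-315,110),(0,315,110)),((-110,-315,110),(-110,315,110)),((0,-315,110),(-110,-315,110)),((0,315,110),(-110,315,110))]: L(a,b,(0,255,0))
v=v[400:760,400:1200]; cv2.imwrite('pics/ov.png',v[...,::-1])
for y in (-10,-85,-48,-144): print(y,proj('top',(*r2w(0,y),110)))
print(w2r(ray('top',(130+410/2.8,130+178/2.8),110)))
E
```

```text
((312, 199, 33, 32), array([ -55. , -143.1]), array([74.8, 75.7]), 7.2)
((208, 186, 33, 33), array([-56. , 105.7]), array([75.7, 77.5]), -2.2)
((240, 149, 30, 26), array([52.4, 47.3]), array([62.9, 70.5]), 7.2)
((201, 144, 31, 26), array([ 52.8, 141.5]), array([62.2, 72.7]), 0.2)
-10 [275.07548478 190.17341245]
-85 [304.91773237 193.85694915]
-48 [290.18326749 192.03822079]
-144 [328.46288366 196.76321244]
[ -8.2145577  -14.43559817]
```

View pics/ov.png

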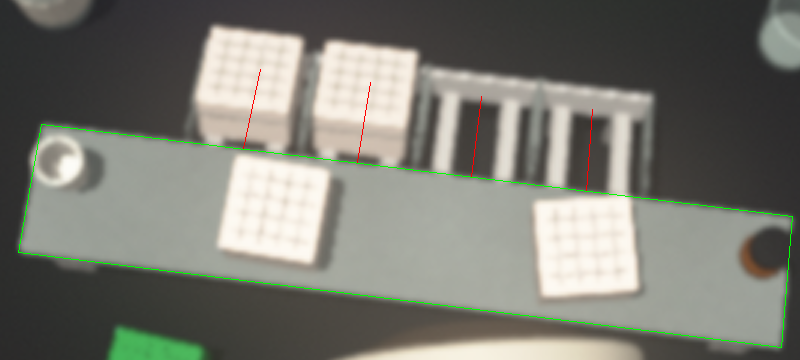

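```bash
cat >> h.py <<'E'
from scipy.spatial.transform import Rotation as Rn
def quat(d):  # tool down, tool x along rack dir d (2-vector, rack frame); best half turn
    w=d[0]*ex+d[1]*ey; w=w/np.linalg.norm(w); best=None
    for s in(1,-1):
        x=np.array([*(s*w),0]); z=np.array([0,0,-1.]); y=np.cross(z,x)
        yield Rn.from_matrix(np.c_[x,y,z]).as_quat()
def goto(x,y,z,d):
    p=[*r2w(x,y),z]; c=[]
    for q in quat(d):
        j=ik(p,q)
        if j is not None: c.append((abs(j[5]-get_state()['q'][5]),q))
    q=min(c,key=lambda a:a[0])[1]; movep(p,q)
def line(x,y,z,v=150): movel([*r2w(x,y),z],v=v)
def st(l=''):
    s=get_state(); print(l,'t',round(s['t'],2),'rack',w2r(s['tool_pos']).round(1),'z',s['tool_pos'][2].round(1),'F',s['contact_force'].round(1),'w',round(s['grip_width'],1))
E
python3 - <<'E'
from h import *
set_gripper(40)
goto(-125,-143.5,240,(1,0)); st('above')
line(-125,-143.5,118,200); st('low')
f=grab_frame('side'); save('pics/s1.png',f,(200,100,480,300),2.8)
E
```

```text
above t 2.39 rack [-124.9 -144.1] z 240.0 F [-0.1 -0.3  0.1] w 40.1
low t 3.15 rack [-124.6 -143.9] z 118.9 F [0.3 0.1 0.9] w 40.1
```

View pics/s1.png

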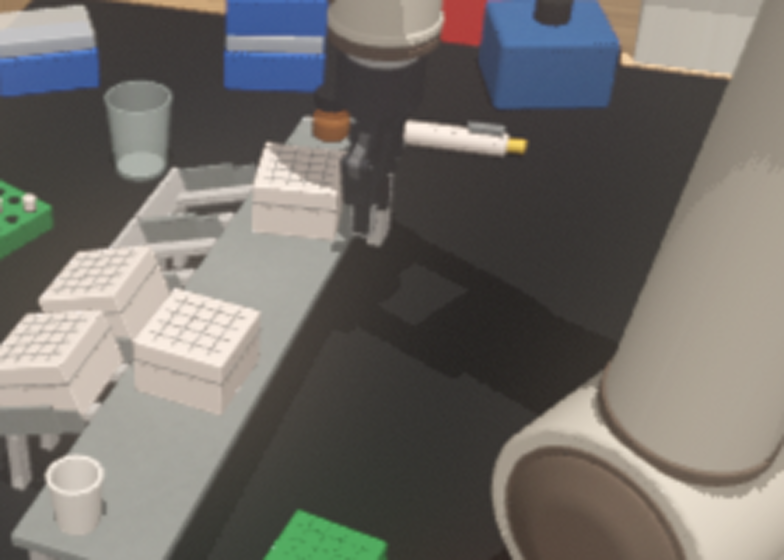

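The fingers, crop (365,215), stand just behind spare B at (300,195), with the tips low and the body clear. I push forward to just before the crest, then check.

```bash
python3 - <<'E'
from h import *
for x in(-110,-100,-92,-85): line(x,-143.5,118,40); st('push')
line(-130,-143.5,118,150); line(-130,-143.5,230,250)
f=grab_frame('top'); save('pics/t2.png',f,(130,130,410,260),2.8)
for b in boxes(f): print(b)
st()
E
```

```text
push t 3.73 rack [-109.9 -143.4] z 117.9 F [-0.5  0.2  0.2] w 40.0
push t 4.12 rack [ -99.8 -143.5] z 117.9 F [0.1 0.5 0.1] w 39.6
push t 4.47 rack [ -91.8 -143.5] z 117.9 F [ 0.6 -0.2  0.2] w 39.9
push t 4.8 rack [ -84.8 -143.5] z 118.0 F [ 1.2 -0.9  0.6] w 39.9
((208, 186, 33, 33), array([-56. , 105.5]), array([76.1, 78.3]), -2.5)
((302, 173, 98, 77), array([ -45.1, -196.7]), array([225.3, 120.1]), -25.3)
((240, 149, 30, 26), array([52.4, 47.3]), array([62.9, 70.5]), 7.2)
((201, 144, 31, 26), array([ 53.2, 141.5]), array([63.1, 73. ]), 7.2)
 t 5.9 rack [-129.9 -143.4] z 229.3 F [-0.4  0.4 -0.4] w 40.4
```

View pics/t2.png

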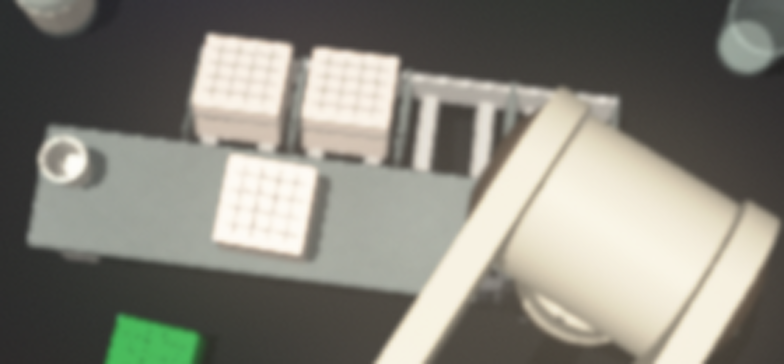

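The arm hides spare B. I move on to the start pose for the sideways push of spare A and look from there.

```bash
python3 - <<'E'
from h import *
goto(-54,172,235,(0,-1)); st()
f=grab_frame('top'); save('pics/t3.png',f,(130,130,410,260),2.8)
for b in boxes(f): print(b)
f=grab_frame('side'); save('pics/s3.png',f,(200,100,480,300),2.8)
E
```

```text
t 7.13 rack [-53.9 171.2] z 234.8 F [ 1.1  0.3 -0. ] w 39.6
((140, 228, 48, 22), array([-161.1,  234.8]), array([ 49.9, 111.5]), 7.3)
((314, 191, 32, 32), array([ -34.8, -144.5]), array([75.8, 73.8]), 5.7)
((240, 149, 30, 15), array([66.1, 49. ]), array([35.4, 70.5]), 7.2)
((214, 146, 18, 21), array([ 56.4, 126. ]), array([50.5, 41.4]), 7.2)
((140, 135, 76, 115), array([-43.7, 224. ]), array([307.2, 152.6]), 16.5)
```

View pics/t3.png

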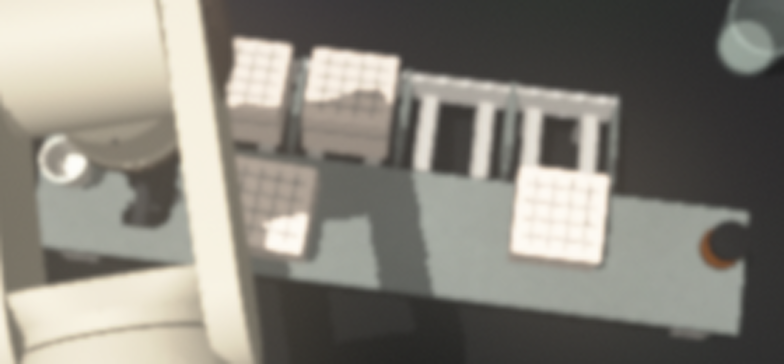

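View pics/s3.png

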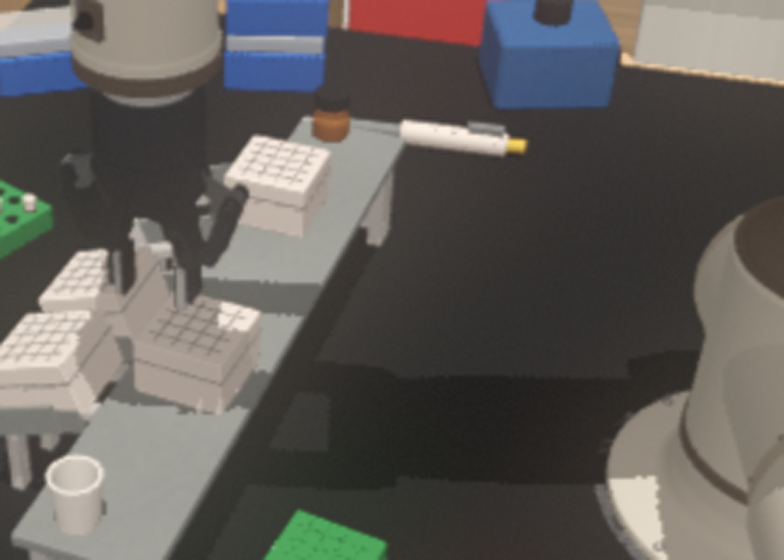

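Spare B is now at rack (-35,-144.5), nearly square, with its middle still before the crest and lined up with bay -144. Next I push spare A sideways.

```bash
python3 - <<'E'
from h import *
line(-54,172,118,200); st()
for y in(140,100,50,15): line(-54,y,118,70); st('push')
line(-54,40,118,150); line(-54,40,235,250)
goto(-125,-144,235,(1,0)); st()
f=grab_frame('top'); save('pics/t4.png',f,(130,130,410,260),2.8)
for b in boxes(f): print(b)
f=grab_frame('side'); save('pics/s4.png',f,(200,100,480,300),2.8)
E
```

```text
t 7.97 rack [-53.4 171.9] z 119.1 F [ 0.  -0.3  0. ] w 40.1
push t 8.57 rack [-53.9 139.7] z 118.1 F [ 0.7  0.6 -0.3] w 40.0
push t 9.3 rack [-54.   99.8] z 118.0 F [-0.3  0.4 -0.1] w 40.0
push t 10.17 rack [-54.   49.9] z 118.0 F [-0.2 -0.4  0.1] w 40.0
push t 10.82 rack [-54.   14.7] z 118.0 F [-0.3  0.8 -0.4] w 39.5
 t 12.82 rack [-125.  -143.7] z 234.5 F [-0.2 -0.4  0.3] w 40.2
((266, 170, 134, 80), array([ -34.7, -154.2]), array([179.5, 315.5]), 0.1)
((240, 149, 30, 26), array([52.4, 47.2]), array([62.9, 70.5]), 7.2)
((201, 144, 31, 26), array([ 53.2, 141.5]), array([63.1, 73. ]), 7.2)
```

View pics/t4.png

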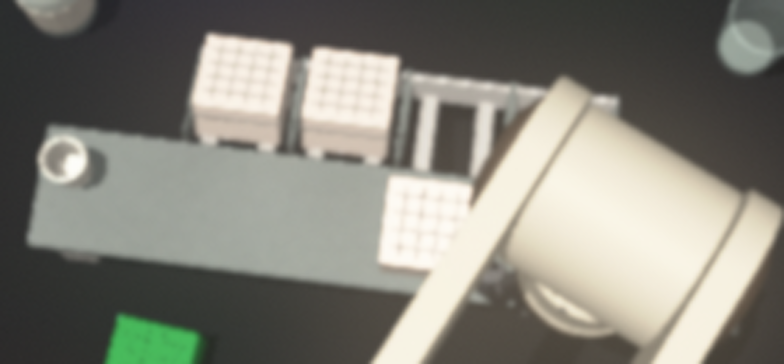

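View pics/s4.png

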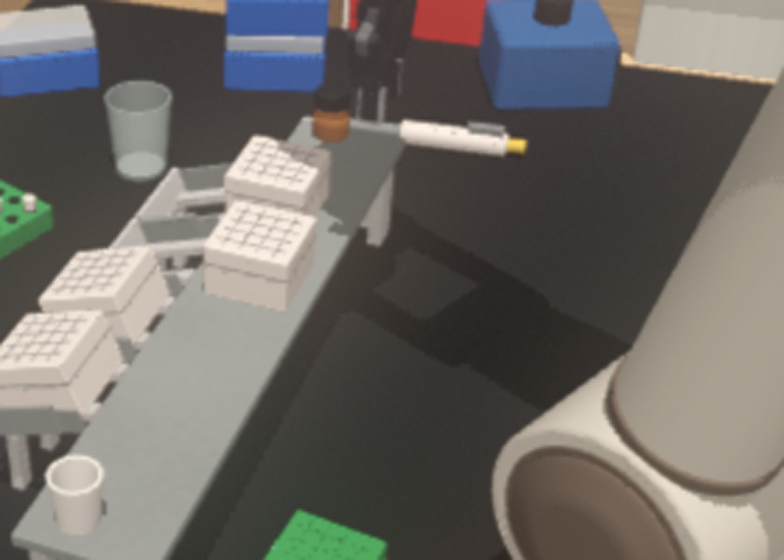

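Spare A is now at about bay -48 and still needs about 13 mm. Spare B goes over the crest now; I step and watch the force.

```bash
cat >> h.py <<'E'
def drive(y,x0=-80,fmax=6,xmax=6,z=114):
    line(x0,y,z,80)
    for x in(-60,-40,-25,-15): line(x,y,z,50); st('push')
    x=-15
    while x<xmax:
        x+=2; line(x,y,z,30); F=get_state()['contact_force']; fx=F[:2]@ex
        print(x,round(fx,1),round(F[2],1),end=' | ')
        if fx<-fmax: break
    st('\nend')
E
python3 - <<'E'
from h import *
line(-125,-144,114,200)
drive(-144)
E
```

```text
push t 14.95 rack [ -59.9 -143.9] z 113.8 F [-0.1 -0.2 -0.3] w 40.0
push t 15.5 rack [ -39.9 -143.9] z 113.8 F [-0.8 -0.4 -0.2] w 39.9
push t 15.95 rack [ -24.9 -144. ] z 113.8 F [0.6 0.1 0.7] w 39.9
push t 16.3 rack [ -14.8 -144. ] z 113.9 F [ 0.7 -0.2  0. ] w 39.9
-13 0.3 -0.3 | -11 0.1 0.1 | -9 -0.6 -0.5 | -7 0.8 -0.3 | -5 0.6 -0.7 | -3 0.3 0.1 | -1 -0.2 0.2 | 1 -5.9 1.0 | 3 -22.3 10.9 | 
end t 18.55 rack [   0.9 -143.9] z 113.7 F [-22.2   2.8  10.9] w 40.0
```

Force jumped at x≈0, so the box is against the stop. I back off and go to the sideways pose for spare A, then look.

```bash
python3 - <<'E'
from h import *
line(-20,-144,116,150); line(-20,-144,235,250)
goto(-54,60,235,(0,-1)); st()
f=grab_frame('top'); save('pics/t5.png',f,(130,130,410,260),2.8)
for b in boxes(f): print(b)
f=grab_frame('side'); save('pics/s5.png',f,(200,100,480,300),2.8)
E
```

```text
t 20.59 rack [-53.9  59.6] z 234.5 F [ 0.  -0.3 -0.3] w 40.0
((318, 158, 30, 27), array([  52.5, -142.5]), array([64.6, 70. ]), 5.7)
((170, 135, 103, 115), array([-29.7, 115.2]), array([285.1, 236.1]), 6.1)
```

View pics/t5.png

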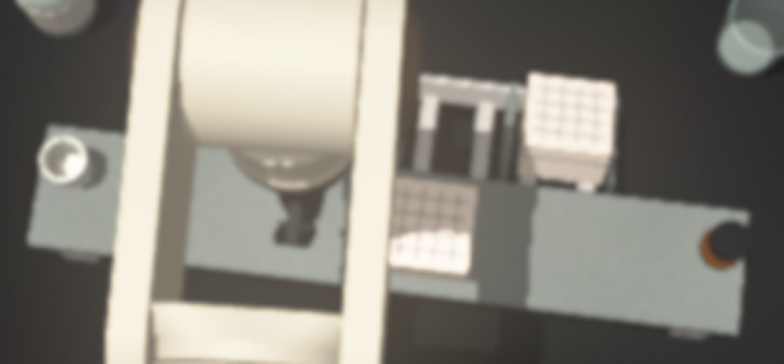

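View pics/s5.png

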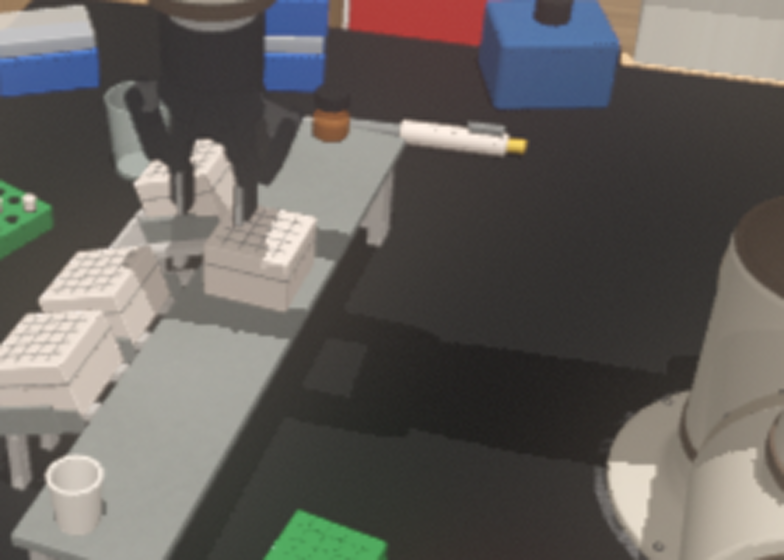

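Spare B is seated: top centre at rack x = 52.5, against 52.4 to 53.2 for the stored boxes. I finish the sideways push of spare A using its measured right face.

```bash
python3 - <<'E'
from h import *
for p in [(478,186),(470,275)]: print(w2r(ray('top',(130+p[0]/2.8-.3,130+p[1]/2.8-.3),161)))
line(-54,60,118,200); line(-54,30,118,120); line(-54,1.5,118,50); st('push')
line(-54,40,118,150); line(-54,40,235,250)
goto(-60,130,240,(0,-1)); st()
f=grab_frame('top'); save('pics/t6.png',f,(130,130,410,260),2.8)
for b in boxes(f): print(b)
E
```

```text
[-19.06667132 -73.08540036]
[-96.29626329 -75.28544328]
push t 22.54 rack [-54.    1.3] z 118.0 F [-0.2 -0.5 -0.1] w 39.9
 t 24.02 rack [-60.6 130.5] z 238.8 F [-0.1 -0.4  0.4] w 40.0
((176, 238, 30, 12), array([-164.8,  169.8]), array([26. , 68.8]), 7.3)
((290, 196, 15, 30), array([-54.7, -69.1]), array([70.4, 33.4]), 6.9)
((318, 158, 30, 27), array([  52.5, -142.5]), array([64.5, 70. ]), 5.7)
((240, 149, 30, 22), array([57.4, 47.9]), array([52.9, 70.5]), 7.2)
((140, 135, 93, 115), array([-40.7, 202.3]), array([298.7, 209.3]), 12.1)
```

View pics/t6.png

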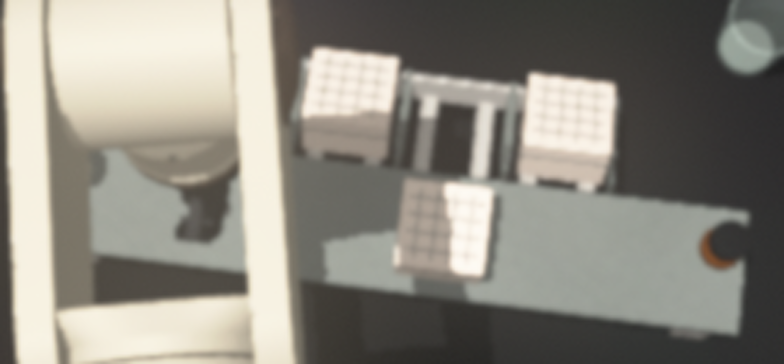

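```bash
python3 - <<'E'
from h import *
P=np.array([w2r(ray('top',(130+p[0]/2.8-.3,130+p[1]/2.8-.3),161)) for p in [(405,178),(496,187),(490,278),(394,270)]])
print(P.round(1),P.mean(0))
goto(-125,-48,240,(1,0)); line(-125,-48,116,200)
for x in(-105,-90): line(x,-48,116,60)
f=grab_frame('side'); save('pics/s7.png',f,(200,100,480,300),2.8); st()
E
```

```text
[[ -20.   -10.4]
 [ -18.   -88.4]
 [ -96.7  -92.3]
 [-100.1  -11.2]] [-58.70283187 -50.5837865 ]
 t 26.88 rack [-89.9 -48. ] z 115.9 F [0.1 0.3 0.5] w 39.8
```

View pics/s7.png

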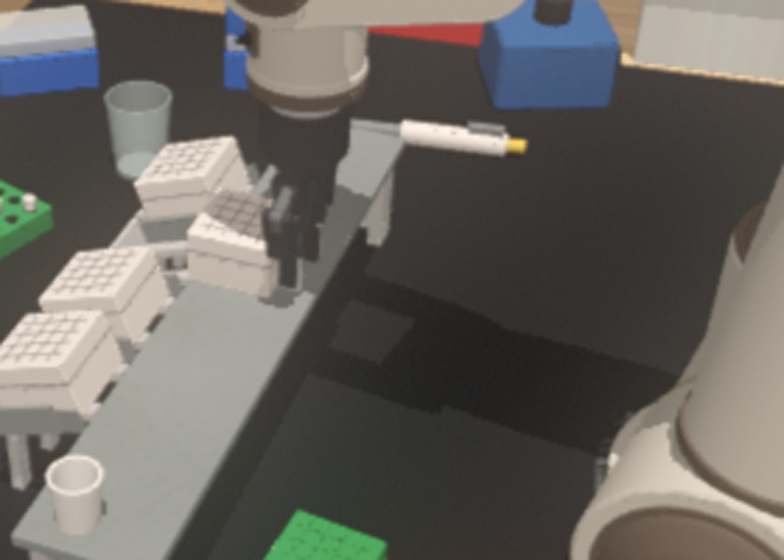

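Spare A is at y≈-50, inside the ±6 mm play and square, with both fingers behind it (crop 285,250). Drive it in.

```bash
python3 - <<'E'
from h import *
drive(-48,x0=-80)
line(-20,-48,116,150); line(-40,-48,240,250)
goto(-60,170,260,(0,-1)); st()
f=grab_frame('top'); save('pics/t8.png',f,(130,130,410,260),2.8)
for b in boxes(f): print(b)
f=grab_frame('side'); save('pics/s8.png',f,(200,100,480,300),2.8)
E
```

```text
push t 27.7 rack [-59.9 -48. ] z 113.8 F [0.4 0.2 0.2] w 39.8
push t 28.25 rack [-39.8 -48. ] z 113.8 F [ 0.7 -0.6 -0.2] w 40.0
push t 28.7 rack [-24.9 -48. ] z 113.9 F [-0.2 -0.1  0.5] w 39.8
push t 29.05 rack [-14.8 -48. ] z 113.9 F [-0.4  0.1  0. ] w 40.3
-13 -0.1 -0.6 | -11 0.3 -0.6 | -9 0.4 -0.1 | -7 1.2 -0.5 | -5 -0.1 -0.3 | -3 0.1 0.4 | -1 0.4 -0.2 | 1 -4.3 2.0 | 3 -21.6 11.0 | 
end t 31.3 rack [  1.1 -47.9] z 113.7 F [-21.5   2.2  11. ] w 40.1
 t 33.33 rack [-59.9 169.6] z 259.3 F [ 0.2 -0.  -0.9] w 40.0
((140, 232, 46, 18), array([-166.1,  236.2]), array([ 40.3, 106.7]), 7.3)
((318, 158, 30, 26), array([  53.6, -142.4]), array([62.4, 70. ]), 5.7)
((279, 154, 30, 26), array([ 51.9, -47.9]), array([62.6, 70.3]), 6.5)
((240, 149, 30, 18), array([62.4, 48.5]), array([42.9, 70.5]), 7.2)
((212, 145, 20, 24), array([ 54.9, 128.3]), array([58.1, 46.2]), 7.2)
((140, 135, 75, 115), array([-43.8, 225. ]), array([307.3, 148.9]), 16.7)
```

View pics/t8.png

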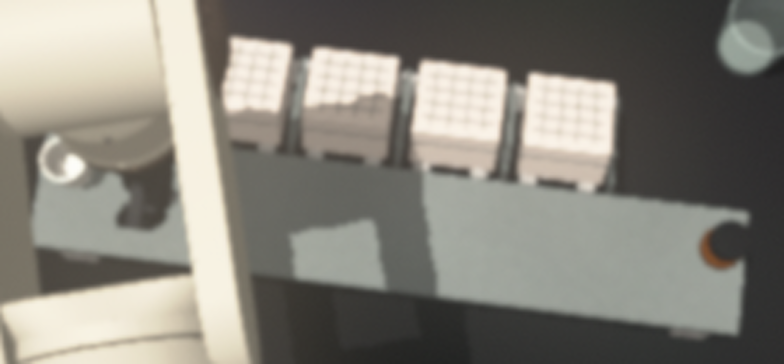

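View pics/s8.png

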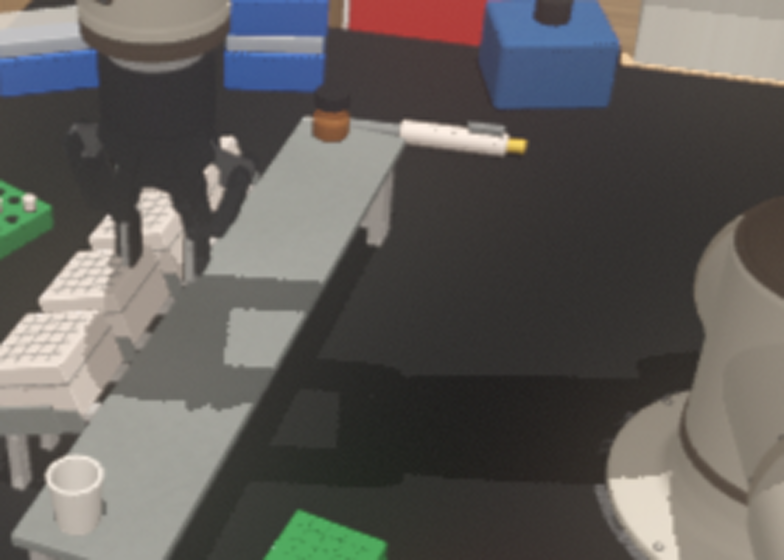

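All four boxes now lie in line in the bays, with tops at crop (245,75), (352,85), (460,95) and (570,112). The pot (62,160) and jar (722,245) are where they were, and the arm is clear. I hand in.

```bash
python3 - <<'E'
from h import *
job_done(); st()
E
```

```text
the job is handed in; nothing more can be done
the job is handed in; nothing more can be done
```

Both spare boxes are in the two empty bays (rack y = -144 and y = -48), lying on the rails and against the stops. I handed the job in at about 33 s.

I slid them with the two half-open fingers held low. One box was already in line with bay y = -144 and went straight over the crest. The other went sideways about 155 mm along the shelf to bay y = -48, then over.

- **Seating:** each push ended with the force rising to about 22 N, where the fingers should be when the box meets the stop. In the last top view the new boxes' top centres are at rack x = 53.6 and 51.9 mm. The stored boxes measured 52.4–53.2 mm at the start.
- **Sideways position:** the new boxes are at y = -142.4 and -47.9 mm, within the ±6 mm allowed.
- **Bystanders:** the pot, jar and stored boxes looked unmoved in the last pictures. The beaker and the bottle were partly out of the final crops, but the arm never went near them.

No check failed. In the last top picture the arm partly hid one stored box, so its final position could not be measured. It was measured unmoved in the pictures taken before that, and the arm did not go low near it afterwards.

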